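Load the battery charger and select the bay

ROBOT

A 6-joint arm with a two-finger parallel gripper is mounted at the origin on a cart in front of the work surface, level with it; the furniture and walls round the work are solid. World frame = base frame: x ahead of the robot, y to its left, z up, the work surface at z = 0. Lengths are in m, angles in rad, forces in N, time in s.
With the tool pointing down it reaches from about 0.25 to 0.725 m from the base axis. Payload 4 kg.
Tool frame: the origin (TCP) lies midway between the tips of the shut fingers; the grasp point (between the pads) lies 19 mm behind it; z points along the fingers, y is the line along which they close (so a half turn about z gives the same grasp; the last joint's range is limited). The gripper opens to 85 mm and grips with 20 to 120 N. Pads are 22 mm wide; open, the fingers measure 114 mm over their backs; the gripper's body (76 mm by 85 mm) begins 54 mm behind the grasp point. The pads swing forward as they close: fully open they stand 13 mm farther back than shut.
Start: joints at [-1.341, 0.241, 0.005, 1.335, 0, 1.571], TCP at [0.114, -0.487, 0.231] pointing down, gripper open.
Joint ranges: [-2.72, 2.72], [-1.05, 1.87], [-1.09, 1.28], [-1.99, 2.15], [-1.42, 1.44], [-3.14, 3.14]. Speed limits (rad/s): [2.79, 2.79, 3.14, 3.14, 3.14, 3.14].

INTERFACE

Orientations are given as a unit quaternion [x, y, z, w].
In Python, from workcell import bot, camera, job_done gives the robot as it stands.
- The arm moves only by the tool carry_out, never from a script. Its argument "plan" is a list of rows, each an object of numbers: "dx", "dy", "dz": the shift along the tool's x, y, z in mm; "twist": the turn about the tool's z in degrees; "fingers": the closure, from -1 (fully open) to 1 (shut). In form: [{"dx": .., "dy": .., "dz": .., "twist": .., "fingers": ..}, ...]. A call has exactly 5 rows; each row is the pose to reach, as a shift and turn from the pose commanded when the call began, along the tool's axes at that moment; what a row does not reach only later rows make up. A row lasts 1/12 s, in which the tool goes at most 41.7 mm and 7.16 degrees, less where a joint would pass 70% of its speed; a pose out of reach is approached as far as the arm can. A call with a gripper value outside its range is refused whole. The fingers move at their own pace and stop on an object; the grip force is fixed at half the most. Time passes only in rows, so rows that repeat a pose let the fingers close, or fill a call up. It gives the time, the measured TCP pose, the force, the opening and the grip force at its end, in the units of the state.
- bot.get_obs(): the state, without advancing time (a new reading comes with each control period).
- camera(name): name is "scene" or "top" or "wrist"; returns a dict with "image" (420x560x3 uint8, red, green, blue), "intrinsics" (3x3 intrinsics, pixels), "eye" and "attitude" of the camera in the world. Camera axes: x right, y down, z forward; pixel columns grow to the right and rows downward; lengths in m; the calibration is good to about 2 mm. A picture is of the moment at which its call begins. There is no depth.
- job_done(): hands the job in; it is judged then, once.
The state is a dict: "clock": time; "joint_pos": joint angles; "joint_vel": joint speeds; "tau": joint torques, N m; "eef_pos": TCP position; "tool_rot": TCP orientation; "ft_force": force on the tool from outside, world axes, zero at the start; "ft_torque": the same for the moment, N m; "grip_width": finger opening in m; "grasp_force": force on a finger pad.
Only numpy, scipy, OpenCV 4.12 (cv2) and the standard library are available. Lean on these libraries where they do the work, as an engineer would, in place of code of your own. Each camera call takes 0.05 s, during which the arm holds its last target. There are 200 camera calls.

TASK

Put the loose battery pack from the bench into the empty bay of the charger, fully down on the bay's floor. Then turn the charger's selector from off to the mark of that bay, so that it rests in that position, and let go. Leave the other two packs in their bays.

Things in the scene. Friction and masses are not known exactly. Their poses are not given: they have to be found in the camera images.
- charger: flat grey battery charger, 190 x 245 x 35 mm (x, y, z), fixed; origin at the centre of its underside, +x from the selector towards the bays. Deck 35 mm above the bench. Three bays, 80 x 50 mm (x, y), 12 mm deep, side by side in its far half, 80 mm apart. One, two or three raised pips behind each bay give its number; the same pips stand round the selector. Two bays hold a pack, one is empty
- bay_1 (a point): centre of the floor of bay 1 (left, +y, one pip), 23 mm above the bench; axes as the charger's. Brass strips show on the floor of the empty bay
- bay_2 (a point): centre of the floor of bay 2 (middle, two pips), likewise
- bay_3 (a point): centre of the floor of bay 3 (right, -y, three pips), likewise
- loose_pack: the pack to be loaded: battery pack, a grey upright block 70 x 40 x 55 mm (x, y, z) with rounded edges, black shoe with two brass strips on top, 0.25 kg; origin at the centre of its underside. It stands upright on the bench in front of the charger, on the robot's side. Either way round in the bay will do; it has 5 mm of play on each side there
- seated_pack_a: a battery pack, a grey upright block 70 x 40 x 55 mm (x, y, z) with rounded edges, black shoe with two brass strips on top, 0.25 kg; origin at the centre of its underside. It already stands in one of the bays and stays there
- seated_pack_b: a second pack of the same kind, already in another bay, which stays there
- selector_grip (a point): on the black selector knob's upright axis at the height to grip, 67 mm above the bench, 9 mm under the knob's top, 58 mm from the charger's centre towards the robot. Turns with the knob: its x axis is the way the pointer points. Knob: a disc 48 mm wide, 9 mm high, and on it a grip bar 14 mm thick, 33 mm high, from 20 mm behind the axis to a pointed nose 24 mm ahead (white line)
- selector (a joint): angle of the selector, rad, clockwise from above: 0 off (short raised bar; the start), 0.5 bay 1, 1.0 bay 2, 1.5 bay 3; end stops 0.06 beyond. Detents draw it to the nearest of these; passing the hump between two takes about 0.15 N m. At off the pointer is 1.0 rad to the left (+y) of the charger's +x, at bay 1 0.5 rad left, at bay 2 along +x, at bay 3 0.5 rad right

How it is judged:
By the outcome, as a careful person would: the job done as asked, in the order asked, and still so for the second after the job is handed in, with the robot touching nothing.
It also fails if it takes over 48 s, if anything falls off the work surface, if the arm or the gripper's body presses on something with over 40 N, if the wrist force passes 120 N, or if a joint passes its speed limit or range.

## Working session

There is one attempt and no reset: what is moved stays moved. The work goes in short steps, Python scripts to look and compute and a tool call to move; the robot and the scene stay as the last step left them, time stands still between calls to the robot, and variables do not carry over. Pictures are saved under pics/ and viewed, at most 10 in all, crops included, and the job is handed in when it is done.

Besides the shell and the picture viewer there is one more tool, called as name(argument=value, ...) on one line, values as JSON. carry_out: Moves the arm, as the interface text tells. Its arguments: {"type":"object","properties":{"plan":{"type":"array","items":{"type":"object","properties":{"dx":{"type":"number"},"dy":{"type":"number"},"dz":{"type":"number"},"twist":{"type":"number"},"fingers":{"type":"number"}}}}},"required":["plan"]}

```bash
mkdir -p pics
python3 - <<'E'
from workcell import bot,camera
import cv2,pickle
o=bot.get_obs();print(o)
for n in("top","scene"):
    c=camera(n);pickle.dump(c,open(n+".pkl","wb"));cv2.imwrite(f"pics/{n}1.png",c["image"][:,:,::-1]);print(n,c["intrinsics"],c["eye"],c["attitude"])
E
```

```text
{'clock': 0.0, 'joint_pos': array([-1.34098804e+00,  2.41433017e-01,  3.73284749e-03,  1.33517109e+00,
        7.77553216e-06,  1.57077641e+00]), 'joint_vel': array([ 1.26433570e-05, -8.93127924e-04,  3.12852767e-04, -4.45960717e-04,
       -1.13563639e-03, -1.27903120e-03]), 'tau': array([ 6.01226329e-04, -3.72315645e+01,  2.52408993e+01,  1.69684767e-02,
        2.04757534e-04, -2.67848399e-06]), 'eef_pos': array([ 0.11375724, -0.48625399,  0.23040622]), 'tool_rot': array([ 9.93404103e-01,  1.14661293e-01, -1.15074796e-04, -1.03107332e-03]), 'ft_force': array([-1.08315357,  0.58442618,  0.05724519]), 'ft_torque': array([-0.03286747,  0.02658831, -0.02464981]), 'grasp_force': 0.0, 'grip_width': 0.08509857579986779}
top [[459.48711614   0.         272.33244013]
 [  0.         459.48711614 215.35143834]
 [  0.           0.           1.        ]] [ 0.39170905 -0.31612278  0.92052688] [-0.69808702  0.71444543 -0.03776933  0.02856087]
scene [[484.28290969   0.         282.17513625]
 [  0.         484.28290969 212.05483255]
 [  0.           0.           1.        ]] [0.2184686  0.27262581 0.65237568] [-0.19135564  0.89414334 -0.39755139  0.07644345]
```

View pics/top1.png

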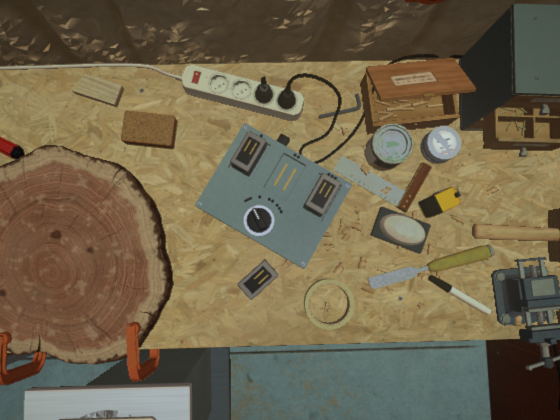

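View pics/scene1.png

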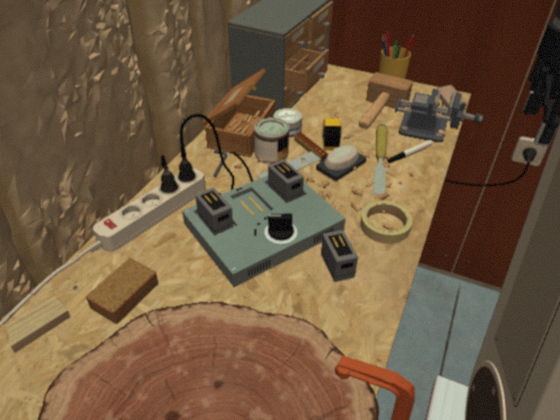

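Bay 2 (middle, around (288,175)) is the empty one. The packs stand at (248,152) and (322,193), the loose pack is at (258,278) and the knob at (258,218). I'll enlarge this area for exact corners.

```bash
cat > h.py <<'E'
import numpy as np,pickle,cv2
from scipy.spatial.transform import Rotation as R
def ray(c,u,v,z):
    d=R.from_quat(c["attitude"]).apply(np.linalg.inv(c["intrinsics"])@[u,v,1]); e=np.array(c["eye"])
    return e+d*(z-e[2])/d[2]
def proj(c,P):
    p=R.from_quat(c["attitude"]).inv().apply(np.atleast_2d(P)-c["eye"])@c["intrinsics"].T
    return p[:,:2]/p[:,2:]
def crop(c,u0,v0,w,h,s,name):
    im=cv2.resize(c["image"][v0:v0+h,u0:u0+w,::-1],None,fx=s,fy=s,interpolation=cv2.INTER_CUBIC)
    for u in range(u0,u0+w,20): cv2.putText(im,str(u),((u-u0)*s,10),0,.4,(0,0,255));im[:8,(u-u0)*s]=255
    for v in range(v0,v0+h,20): cv2.putText(im,str(v),(0,(v-v0)*s+4),0,.4,(0,0,255));im[(v-v0)*s,:8]=255
    cv2.imwrite(name,im)
E
python3 - <<'E'
from h import *
c=pickle.load(open("top.pkl","rb"))
crop(c,190,115,180,190,3,"pics/topc.png") if 0 else crop(c,190,118,180,185,3,"pics/topc.png")
# rough charger corners
for n,p,z in [("far-left",(247,124),.035),("far-right",(353,183),.035),("near-right",(303,268),.035),("near-left",(196,204),.035),("knob",(258,219),.076),("loose",(258,279),.055)]:
    print(n,ray(c,*p,z).round(4))
E
```

```text
far-left [ 0.6569 -0.283   0.035 ]
far-right [ 0.5348 -0.4877  0.035 ]
near-right [ 0.3723 -0.385   0.035 ]
near-left [ 0.5003 -0.1814  0.035 ]
knob [ 0.4649 -0.3015  0.076 ]
loose [ 0.3543 -0.2988  0.055 ]
```

View pics/topc.png

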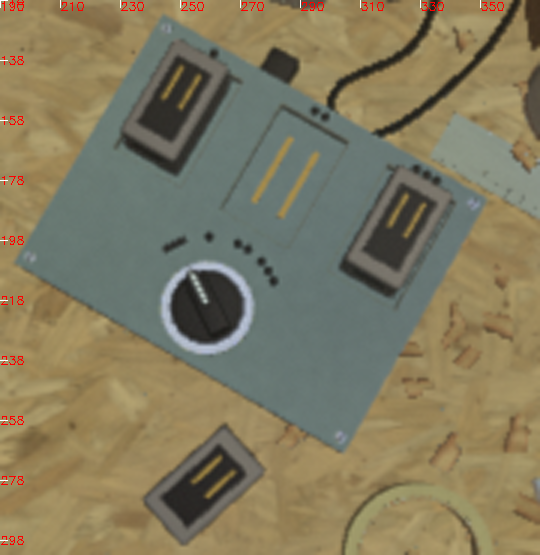

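The crop shows the charger corners, in crop pixels, at (165,15), (485,203), (343,452) and (17,263). The loose pack's top corners are at (222,425), (265,470), (185,545) and (143,500). Bay 2 runs from (282,106) to (348,143) on its far edge. The knob points to off (toward (190,272)).

```bash
cat > fit.py <<'E'
from h import *
from scipy.optimize import least_squares
def rect(p,hx,hy,z,cx=0,cy=0):
    L=np.array([[hx,hy],[hx,-hy],[-hx,-hy],[-hx,hy]])+[cx,cy]
    c,s=np.cos(p[2]),np.sin(p[2]); return np.c_[L@[[c,s],[-s,c]]+p[:2],np.full(4,z)]
def fit(c,px,hx,hy,z,g): 
    r=least_squares(lambda p:(proj(c,rect(p,hx,hy,z))-px).ravel(),g); return r.x,np.abs(r.fun).max()
E
python3 - <<'E'
from fit import *
c=pickle.load(open("top.pkl","rb"));s=pickle.load(open("scene.pkl","rb"))
f=lambda L:np.array(L)/3+[190,118]-[1/3,1/3]
# far-left, far-right, near-right, near-left
ch,e=fit(c,f([(165,15),(485,203),(343,452),(17,263)]),.095,.1225,.035,[.515,-.333,-.53]);print("charger",ch.round(4),e)
lp,e=fit(c,f([(222,425),(265,470),(185,545),(143,500)]),.035,.02,.055,[.354,-.299,-.7]);print("loose",lp.round(4),e)
Ri=lambda q:(np.array([[np.cos(ch[2]),np.sin(ch[2])],[-np.sin(ch[2]),np.cos(ch[2])]])@(q-ch[:2]))
for n,p,z in [("bay FL",(282,106),.035),("bay FR",(348,143),.035),("pipsmid",(320,114),.037),("strip1a",(291,137),.023),("strip1b",(254,203),.023),("strip2a",(317,153),.023),("strip2b",(280,217),.023),("knobdisc",(207,307),.04)]:
    print(n,Ri(ray(c,*f(p),z)[:2]).round(4))
print("scene pix charger",proj(s,rect(ch,.095,.1225,.035)).round(0).tolist(),"loose",proj(s,rect(lp,.035,.02,.055)).round(0).tolist())
crop(s,180,150,190,145,4,"pics/scenec.png")
E
```

```text
charger [ 0.5149 -0.3324 -0.552 ] 1.164389250252782
loose [ 0.3538 -0.2981 -0.8392] 0.8694372362959939
bay FL [0.0813 0.025 ]
bay FR [ 0.0819 -0.0245]
pipsmid [0.0889 0.0008]
strip1a [0.0689 0.0104]
strip1b [0.0185 0.0093]
strip2a [ 0.0684 -0.0098]
strip2b [ 0.0191 -0.0101]
knobdisc [-0.0575  0.0002]
scene pix charger [[181.0, 210.0], [287.0, 167.0], [345.0, 218.0], [232.0, 274.0]] loose [[320.0, 233.0], [341.0, 228.0], [358.0, 256.0], [336.0, 262.0]]
```

View pics/scenec.png

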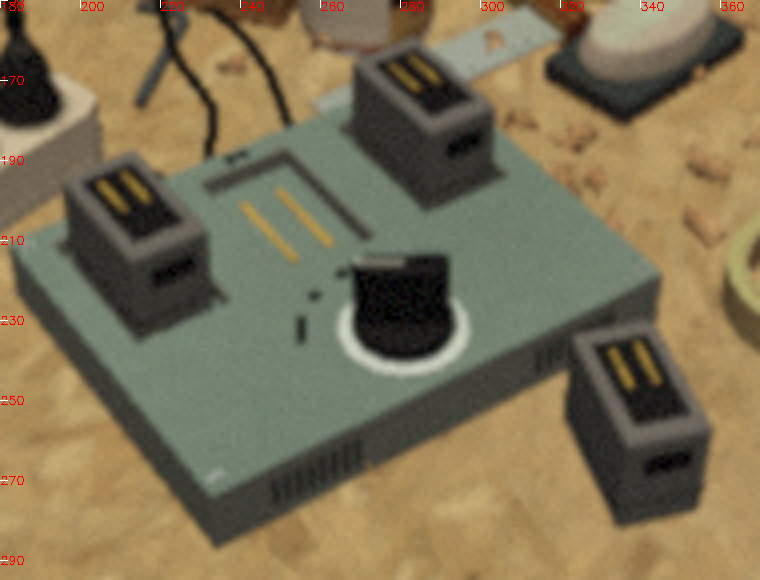

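Bay 2 is empty, at charger x ≈ +0.0425. The scene crop agrees with the top-view fits to about 2 px. Next I write a small helper that turns a world target into tool shifts.

```bash
cat > go.py <<'E'
import sys
from h import *
from workcell import bot
def state():
    o=bot.get_obs(); M=R.from_quat(o["tool_rot"]).as_matrix()
    print("t%.2f"%o["clock"],"pos",o["eef_pos"].round(4),"yaw%.2f"%np.degrees(np.arctan2(M[1,0],M[0,0])),"z",M[:,2].round(3),"j",o["joint_pos"].round(2),"F",o["ft_force"].round(1),"w%.4f g%.1f"%(o["grip_width"],o["grasp_force"])); return o,M
if __name__=="__main__":
    o,M=state(); x,y,z,yaw=map(float,sys.argv[1:5])
    tw=-(yaw-np.degrees(np.arctan2(M[1,0],M[0,0]))); tw=(tw+180)%360-180
    print("d",(M.T@(np.array([x,y,z])-o["eef_pos"])*1000).round(1),"twist %.1f"%tw)
E
python3 go.py .355 -.298 .19 131.9
```

```text
t0.10 pos [ 0.1138 -0.4863  0.2305] yaw13.17 z [-0.     0.002 -1.   ] j [-1.34  0.24  0.    1.34 -0.    1.57] F [ 0.9 -0.2  0.4] w0.0852 g0.0
d [ 277.8 -128.3   40.8] twist -118.7
```

carry_out(plan=[{"dx": 36,"dy": -17,"dz": 0,"twist": -7,"fingers": -1},{"dx": 72,"dy": -34,"dz": 0,"twist": -14,"fingers": -1},{"dx": 108,"dy": -50,"dz": 0,"twist": -21,"fingers": -1},{"dx": 144,"dy": -67,"dz": 0,"twist": -28,"fingers": -1},{"dx": 180,"dy": -84,"dz": 0,"twist": -35,"fingers": -1}])

```text
clock: 0.52
eef_pos: [0.2708, -0.3626, 0.2309]
tool_rot: [0.912, 0.41, -0.0, -0.0]
ft_force: [0.8, -0.7, -0.5]
grip_width: 0.0853
grasp_force: 0.0
```

```bash
python3 go.py .355 -.298 .19 131.9
```

```text
t0.52 pos [ 0.2708 -0.3626  0.2309] yaw48.46 z [-0.     0.001 -1.   ] j [-0.93  0.15 -0.11  1.31  0.    1.37] F [ 0.8 -0.7 -0.5] w0.0853 g0.0
d [104.2  20.2  40.9] twist -83.4
```

carry_out(plan=[{"dx": 26,"dy": 5,"dz": 8,"twist": -7,"fingers": -1},{"dx": 52,"dy": 10,"dz": 16,"twist": -14,"fingers": -1},{"dx": 78,"dy": 15,"dz": 24,"twist": -21,"fingers": -1},{"dx": 104,"dy": 20,"dz": 32,"twist": -28,"fingers": -1},{"dx": 105,"dy": 20,"dz": 40,"twist": -35,"fingers": -1}])

```text
clock: 0.93
eef_pos: [0.3577, -0.2967, 0.1906]
tool_rot: [0.744, 0.668, 0.001, -0.0]
ft_force: [0.3, -1.0, -0.1]
grip_width: 0.0852
grasp_force: 0.0
```

carry_out(plan=[{"twist": -7,"fingers": -1},{"twist": -14,"fingers": -1},{"twist": -21,"fingers": -1},{"twist": -28,"fingers": -1},{"twist": -35,"fingers": -1}])

```text
$.plan[0]: bad value
```

carry_out(plan=[{"twist": -7,"fingers": -1},{"twist": -13.5,"fingers": -1},{"twist": -13.5,"fingers": -1},{"twist": -13.5,"fingers": -1},{"twist": -13.5,"fingers": -1}])

```text
$.plan[0]: bad value
```

```bash
python3 go.py .355 -.298 .15 131.9
python3 - <<'E'
from fit import *
from workcell import camera
c=camera("wrist");pickle.dump(c,open("w1.pkl","wb"));cv2.imwrite("pics/w1.png",c["image"][:,:,::-1]);print(c["eye"])
lp=[0.3538,-0.2981,-0.8392];print(proj(c,rect(lp,.035,.02,.055)).round(1).tolist())
E
```

```text
t0.93 pos [ 0.3577 -0.2967  0.1906] yaw83.80 z [ 0.001  0.001 -1.   ] j [-0.69  0.19 -0.16  1.21  0.    0.99] F [ 0.3 -1.  -0.1] w0.0852 g0.0
d [-1.7 -2.6 40.6] twist -48.1
[ 0.36366063 -0.22980299  0.33355611]
[[315.8, 210.0], [286.0, 240.9], [227.9, 191.7], [257.4, 158.0]]
```

View pics/w1.png

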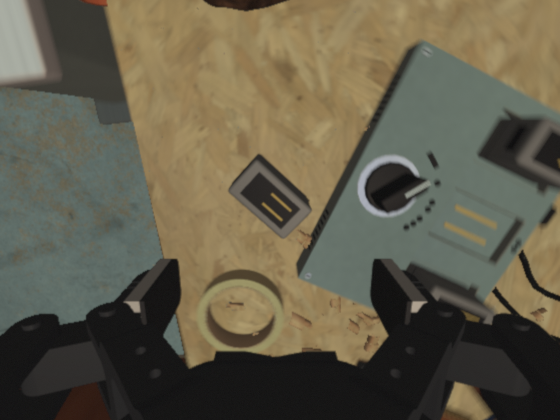

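The wrist view shows the loose pack's top corners at about (311,206), (286,238), (229,191) and (259,155). That is within 2–4 px of the prediction.

Run:
```python
from fit import *
c=pickle.load(open("w1.pkl","rb"))
px=np.array([(311.5,206.5),(286,239),(228.5,191),(259,155)])
print(fit(c,px,.035,.02,.055,[.354,-.298,-.8]))
```

```text
(array([ 0.35359458, -0.29601146, -0.84113222]), np.float64(3.841382070931104))
```

carry_out(plan=[{"dx": 0,"dy": 0,"dz": 0,"twist": -7,"fingers": -1},{"dx": 0,"dy": 0,"dz": 0,"twist": -14,"fingers": -1},{"dx": 0,"dy": 0,"dz": 0,"twist": -21,"fingers": -1},{"dx": 0,"dy": 0,"dz": 0,"twist": -28,"fingers": -1},{"dx": 0,"dy": 0,"dz": 0,"twist": -35,"fingers": -1}])

```text
clock: 1.4
eef_pos: [0.3543, -0.2993, 0.1912]
tool_rot: [0.513, 0.859, -0.0, -0.0]
ft_force: [0.1, 0.4, -0.2]
grip_width: 0.0851
grasp_force: 0.0
```

carry_out(plan=[{"dx": 0,"dy": 0,"dz": 0,"twist": -7,"fingers": -1},{"dx": 0,"dy": 0,"dz": 0,"twist": -13,"fingers": -1},{"dx": 0,"dy": 0,"dz": 0,"twist": -13,"fingers": -1},{"dx": 0,"dy": 0,"dz": 0,"twist": -13,"fingers": -1},{"dx": 0,"dy": 0,"dz": 0,"twist": -13,"fingers": -1}])

```text
clock: 1.82
eef_pos: [0.3546, -0.2993, 0.1913]
tool_rot: [0.415, 0.91, 0.0, -0.0]
ft_force: [-1.1, -0.4, 0.2]
grip_width: 0.0852
grasp_force: 0.0
```

```bash
python3 go.py .3535 -.297 .019 131.9
```

```text
t1.82 pos [ 0.3546 -0.2993  0.1913] yaw130.95 z [-0.  0. -1.] j [-0.7   0.19 -0.16  1.22 -0.    0.16] F [-1.1 -0.4  0.2] w0.0852 g0.0
d [  2.4   0.7 172.3] twist -1.0
```

carry_out(plan=[{"dx": 2,"dy": 1,"dz": 10,"twist": -1,"fingers": -0.5},{"dx": 2,"dy": 1,"dz": 35,"twist": -1,"fingers": -0.5},{"dx": 2,"dy": 1,"dz": 70,"twist": -1,"fingers": -0.5},{"dx": 2,"dy": 1,"dz": 95,"twist": -1,"fingers": -0.5},{"dx": 2,"dy": 1,"dz": 110,"twist": -1,"fingers": -0.5}])

```text
clock: 2.23
eef_pos: [0.3527, -0.2958, 0.0786]
tool_rot: [0.407, 0.914, 0.001, -0.002]
ft_force: [1.0, 0.1, 0.4]
grip_width: 0.064
grasp_force: 0.0
```

```bash
python3 go.py .3535 -.297 .019 131.9
```

```text
t2.23 pos [ 0.3527 -0.2958  0.0786] yaw132.01 z [-0.003  0.003 -1.   ] j [-0.7   0.3  -0.35  0.93 -0.    0.14] F [1.  0.1 0.4] w0.0640 g0.0
d [-1.7 -0.2 59.6] twist 0.1
```

carry_out(plan=[{"dx": 0,"dy": 0,"dz": 20,"twist": 0,"fingers": -0.5},{"dx": 0,"dy": 0,"dz": 40,"twist": 0,"fingers": -0.5},{"dx": 0,"dy": 0,"dz": 55,"twist": 0,"fingers": -0.5},{"dx": 0,"dy": 0,"dz": 61,"twist": 0,"fingers": -0.5},{"dx": 0,"dy": 0,"dz": 61,"twist": 0,"fingers": -0.5}])

```text
clock: 2.65
eef_pos: [0.3532, -0.2962, 0.0189]
tool_rot: [0.406, 0.914, 0.0, -0.002]
ft_force: [-1.3, -0.2, 0.1]
grip_width: 0.0644
grasp_force: 0.0
```

carry_out(plan=[{"dx": 0,"dy": 0,"dz": 0,"twist": 0,"fingers": 1},{"dx": 0,"dy": 0,"dz": 0,"twist": 0,"fingers": 1},{"dx": 0,"dy": 0,"dz": 0,"twist": 0,"fingers": 1},{"dx": 0,"dy": 0,"dz": 0,"twist": 0,"fingers": 1},{"dx": 0,"dy": 0,"dz": 0,"twist": 0,"fingers": 1}])

```text
clock: 3.07
eef_pos: [0.3554, -0.2979, 0.0216]
tool_rot: [0.406, 0.914, -0.0, 0.001]
ft_force: [-0.2, 0.1, 5.9]
grip_width: 0.0392
grasp_force: 61.7
```

```bash
python3 go.py .3535 -.297 .14 131.9
```

```text
t3.07 pos [ 0.3554 -0.2979  0.0216] yaw132.15 z [ 0.002 -0.002 -1.   ] j [-0.7   0.38 -0.41  0.78 -0.    0.14] F [-0.2  0.1  5.9] w0.0392 g61.7
d [   1.6   -0.7 -118.4] twist 0.3
```

carry_out(plan=[{"dx": 0,"dy": 0,"dz": -15,"twist": 0,"fingers": 1},{"dx": 0,"dy": 0,"dz": -45,"twist": 0,"fingers": 1},{"dx": 0,"dy": 0,"dz": -80,"twist": 0,"fingers": 1},{"dx": 0,"dy": 0,"dz": -105,"twist": 0,"fingers": 1},{"dx": 0,"dy": 0,"dz": -120,"twist": 0,"fingers": 1}])

```text
clock: 3.48
eef_pos: [0.3554, -0.2977, 0.1433]
tool_rot: [0.405, 0.914, -0.0, 0.002]
ft_force: [0.4, -1.0, -2.0]
grip_width: 0.0393
grasp_force: 60.8
```

```bash
python3 - <<'E'
import numpy as np
c,s=np.cos(-.552),np.sin(-.552);print("bay2",.5149+.0425*c,-.3324+.0425*s,"knob",.5149-.058*c,-.3324-.058*s)
E
python3 go.py .551 -.355 .14 148.4
```

```text
bay2 0.5510877913381287 -0.3546866273372187 knob 0.4655143082914951 -0.3019853085750897
t3.48 pos [ 0.3554 -0.2977  0.1433] yaw132.17 z [ 0.003 -0.002 -1.   ] j [-0.7   0.23 -0.25  1.09  0.    0.14] F [ 0.4 -1.  -2. ] w0.0393 g60.8
d [-173.8  106.5    4.1] twist -16.2
```

carry_out(plan=[{"dx": -25,"dy": 15,"dz": 0,"twist": -4,"fingers": 1},{"dx": -58,"dy": 36,"dz": 0,"twist": -8,"fingers": 1},{"dx": -91,"dy": 56,"dz": 0,"twist": -12,"fingers": 1},{"dx": -124,"dy": 76,"dz": 0,"twist": -16,"fingers": 1},{"dx": -150,"dy": 92,"dz": 0,"twist": -16,"fingers": 1}])

```text
clock: 3.9
eef_pos: [0.5255, -0.3466, 0.1398]
tool_rot: [0.273, 0.962, 0.0, 0.0]
ft_force: [-0.1, -1.2, -1.8]
grip_width: 0.039
grasp_force: 61.0
```

```bash
python3 go.py .551 -.355 .14 148.4
```

```text
t3.90 pos [ 0.5255 -0.3466  0.1398] yaw148.32 z [ 0.  0. -1.] j [-0.58  0.55  0.22  1.24  0.   -0.03] F [-0.1 -1.2 -1.8] w0.0390 g61.0
d [-26.1   6.3  -0.2] twist -0.1
```

carry_out(plan=[{"dx": -14,"dy": 4,"dz": 0,"twist": 0,"fingers": 1},{"dx": -26,"dy": 6,"dz": 10,"twist": 0,"fingers": 1},{"dx": -26,"dy": 6,"dz": 30,"twist": 0,"fingers": 1},{"dx": -26,"dy": 6,"dz": 50,"twist": 0,"fingers": 1},{"dx": -26,"dy": 6,"dz": 55,"twist": 0,"fingers": 1}])

```text
clock: 4.32
eef_pos: [0.5462, -0.3532, 0.0806]
tool_rot: [0.274, 0.962, 0.001, -0.004]
ft_force: [-1.1, 0.8, -3.0]
grip_width: 0.0391
grasp_force: 60.9
```

```bash
python3 - <<'E'
from fit import *
from workcell import camera
a=camera("scene");b=camera("top");pickle.dump((a,b),open("p2.pkl","wb"))
crop(a,180,130,130,110,4,"a.png");crop(b,225,115,130,110,4,"b.png")
cv2.imwrite("pics/p2.png",cv2.resize(np.hstack([cv2.imread("a.png"),cv2.imread("b.png")]),None,fx=.76,fy=.76))
E
python3 go.py .551 -.355 .043 148.4
```

```text
t4.42 pos [ 0.5468 -0.3539  0.0829] yaw148.17 z [-0.005  0.003 -1.   ] j [-0.57  0.63  0.22  1.16  0.   -0.02] F [-0.5  1.1 -1.3] w0.0390 g60.9
d [-4.4  1.2 39.9] twist -0.2
```

View pics/p2.png

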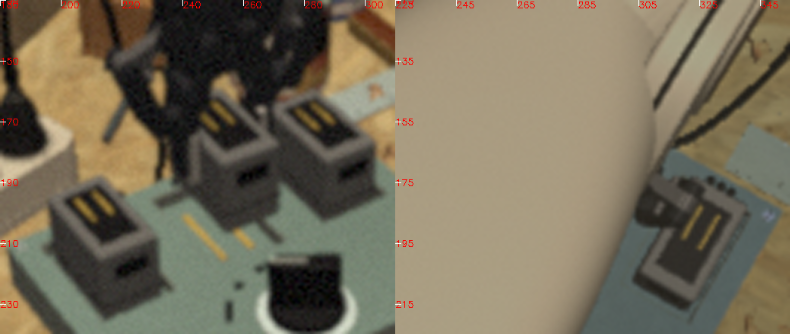

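Run:
```python
from fit import *
a,b=pickle.load(open("p2.pkl","rb"))
t=np.array([.5468,-.3539])
u=np.array([np.cos(-.552),np.sin(-.552)])
for off in(0,-.002,-.005):
  p=t+off*u
  for z in(.117,.0624): print(off,z,((proj(a,rect([*p,-.552],.035,.02,z))-[180,130])*3.04).round(0).tolist())
# reference: seated left pack (bay1), bottom hidden
q=np.array([.5149,-.3324])+.0425*u+.08*np.array([-u[1],u[0]])
print("bay1 top",((proj(a,rect([*q,-.552],.035,.02,.078))-[180,130])*3.04).round(0).tolist())
q=np.array([.5149,-.3324])+.0425*u-.08*np.array([-u[1],u[0]])
print("bay3 top",((proj(a,rect([*q,-.552],.035,.02,.078))-[180,130])*3.04).round(0).tolist())
crop(a,225,140,60,75,8,"pics/p2c.png")
```

```text
0 0.117 [[158.0, 100.0], [214.0, 79.0], [277.0, 137.0], [219.0, 160.0]]
0 0.0624 [[163.0, 170.0], [217.0, 148.0], [277.0, 207.0], [222.0, 231.0]]
-0.002 0.117 [[160.0, 102.0], [216.0, 80.0], [279.0, 138.0], [221.0, 162.0]]
-0.002 0.0624 [[165.0, 171.0], [218.0, 150.0], [279.0, 209.0], [223.0, 233.0]]
-0.005 0.117 [[162.0, 104.0], [219.0, 83.0], [282.0, 141.0], [224.0, 165.0]]
-0.005 0.0624 [[167.0, 174.0], [221.0, 152.0], [281.0, 211.0], [226.0, 235.0]]
bay1 top [[41.0, 193.0], [100.0, 170.0], [157.0, 233.0], [97.0, 259.0]]
bay3 top [[263.0, 106.0], [314.0, 86.0], [377.0, 140.0], [325.0, 162.0]]
```

View pics/p2c.png

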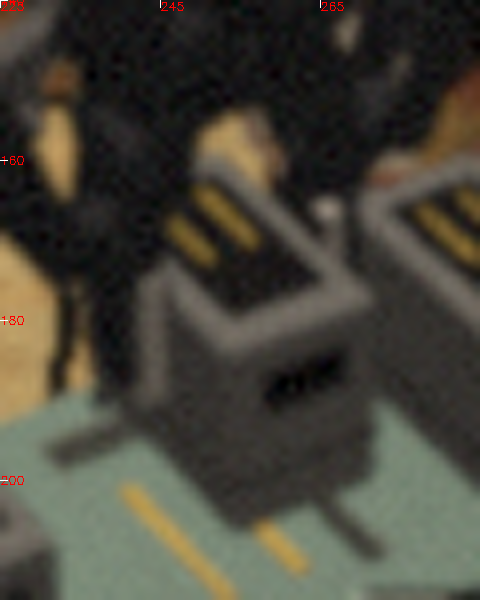

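carry_out(plan=[{"dx": -3,"dy": 0,"dz": 8,"twist": 0,"fingers": 1},{"dx": -3,"dy": 0,"dz": 14,"twist": 0,"fingers": 1},{"dx": -3,"dy": 0,"dz": 14,"twist": 0,"fingers": 1},{"dx": -3,"dy": 0,"dz": 14,"twist": 0,"fingers": 1},{"dx": -3,"dy": 0,"dz": 14,"twist": 0,"fingers": 1}])

```text
clock: 4.83
eef_pos: [0.5513, -0.3568, 0.072]
tool_rot: [0.274, 0.962, -0.0, 0.0]
ft_force: [-0.6, -0.6, -2.9]
grip_width: 0.0393
grasp_force: 60.9
```

```bash
python3 go.py .553 -.3565 .043 148.4
```

```text
t4.83 pos [ 0.5513 -0.3568  0.072 ] yaw148.16 z [ 0.001 -0.    -1.   ] j [-0.57  0.65  0.21  1.14  0.   -0.02] F [-0.6 -0.6 -2.9] w0.0393 g60.9
d [-1.3  1.2 29. ] twist -0.2
```

carry_out(plan=[{"dx": -1,"dy": 1,"dz": 6,"twist": 0,"fingers": 1},{"dx": -1,"dy": 1,"dz": 12,"twist": 0,"fingers": 1},{"dx": -1,"dy": 1,"dz": 18,"twist": 0,"fingers": 1},{"dx": -1,"dy": 1,"dz": 22,"twist": 0,"fingers": 1},{"dx": -1,"dy": 1,"dz": 22,"twist": 0,"fingers": 1}])

```text
clock: 5.25
eef_pos: [0.5514, -0.3556, 0.0475]
tool_rot: [0.274, 0.962, 0.0, -0.001]
ft_force: [-0.6, 0.2, -2.4]
grip_width: 0.0393
grasp_force: 60.9
```

```bash
python3 go.py .553 -.3565 .043 148.4
```

```text
t5.25 pos [ 0.5514 -0.3556  0.0475] yaw148.17 z [-0.003  0.002 -1.   ] j [-0.57  0.67  0.19  1.09 -0.   -0.02] F [-0.6  0.2 -2.4] w0.0393 g60.9
d [-1.8  0.1  4.4] twist -0.2
```

No contact force, so the pack is entering the bay. I'll go on down gently to contact.

carry_out(plan=[{"dx": 0,"dy": 0,"dz": 1,"twist": 0,"fingers": 1},{"dx": 0,"dy": 0,"dz": 2.5,"twist": 0,"fingers": 1},{"dx": 0,"dy": 0,"dz": 4,"twist": 0,"fingers": 1},{"dx": 0,"dy": 0,"dz": 5,"twist": 0,"fingers": 1},{"dx": 0,"dy": 0,"dz": 6,"twist": 0,"fingers": 1}])

```text
clock: 5.67
eef_pos: [0.5526, -0.3564, 0.0447]
tool_rot: [0.274, 0.962, -0.0, 0.0]
ft_force: [-3.1, 3.0, 8.1]
grip_width: 0.0391
grasp_force: 61.9
```

```bash
python3 go.py .553 -.3565 .043 148.4
```

```text
t5.67 pos [ 0.5526 -0.3564  0.0447] yaw148.16 z [ 0.001 -0.    -1.   ] j [-0.57  0.67  0.19  1.08  0.   -0.02] F [-3.1  3.   8.1] w0.0391 g61.9
d [-0.4  0.1  1.7] twist -0.2
```

carry_out(plan=[{"dx": 0,"dy": 0,"dz": 0,"twist": 0,"fingers": -0.35},{"dx": 0,"dy": 0,"dz": 0,"twist": 0,"fingers": -0.35},{"dx": 0,"dy": 0,"dz": 0,"twist": 0,"fingers": -0.35},{"dx": 0,"dy": 0,"dz": -10,"twist": 0,"fingers": -0.35},{"dx": 0,"dy": 0,"dz": -30,"twist": 0,"fingers": -0.35}])

```text
clock: 6.08
eef_pos: [0.5506, -0.3551, 0.071]
tool_rot: [0.274, 0.962, 0.001, -0.003]
ft_force: [-0.1, 0.1, -0.7]
grip_width: 0.0577
grasp_force: 0.0
```

```bash
python3 go.py .465 -.302 .14 205.7
```

```text
t6.08 pos [ 0.5506 -0.3551  0.071 ] yaw148.17 z [-0.005  0.003 -1.   ] j [-0.57  0.65  0.22  1.14  0.   -0.02] F [-0.1  0.1 -0.7] w0.0577 g0.0
d [101.1  -0.  -68.4] twist -57.5
```

carry_out(plan=[{"dx": 0,"dy": 0,"dz": -35,"twist": 0,"fingers": -0.35},{"dx": 5,"dy": 0,"dz": -68,"twist": -7,"fingers": -0.35},{"dx": 40,"dy": 0,"dz": -70,"twist": -14,"fingers": -0.35},{"dx": 75,"dy": 0,"dz": -70,"twist": -21,"fingers": -0.35},{"dx": 100,"dy": 0,"dz": -70,"twist": -28,"fingers": -0.35}])

```text
clock: 6.5
eef_pos: [0.4663, -0.3028, 0.1451]
tool_rot: [0.03, 1.0, -0.0, 0.001]
ft_force: [-0.9, -0.5, -0.1]
grip_width: 0.0577
grasp_force: 0.0
```

carry_out(plan=[{"dx": 0,"dy": 0,"dz": 0,"twist": -7,"fingers": -0.35},{"dx": 0,"dy": 0,"dz": 0,"twist": -14,"fingers": -0.35},{"dx": 0,"dy": 0,"dz": 0,"twist": -21,"fingers": -0.35},{"dx": 0,"dy": 0,"dz": 0,"twist": -28,"fingers": -0.35},{"dx": 0,"dy": 0,"dz": 0,"twist": -30,"fingers": -0.35}])

```text
clock: 6.92
eef_pos: [0.4677, -0.3037, 0.1444]
tool_rot: [-0.229, 0.974, -0.0, 0.0]
ft_force: [0.4, 0.0, 0.2]
grip_width: 0.0575
grasp_force: 0.0
```

```bash
python3 go.py .465 -.302 .048 205.7;python3 - <<'E'
from fit import *
from workcell import camera
a=camera("scene");b=camera("wrist");pickle.dump((a,b),open("p3.pkl","wb"))
crop(a,180,140,180,140,4,"a.png");cv2.imwrite("pics/p3.png",np.hstack([cv2.resize(cv2.imread("a.png")[:,:500],(400,448)),cv2.resize(b["image"][:,:,::-1],(400,300)) if 0 else cv2.copyMakeBorder(cv2.resize(b["image"][:,:,::-1],(400,300)),0,148,0,0,0)]))
print("knob wrist px",proj(b,[[.4655,-.302,.076],[.4655+.024*np.cos(.449),-.302+.024*np.sin(.449),.076]]).round(0)*[400/560,300/420])
E
```

```text
t6.92 pos [ 0.4677 -0.3037  0.1444] yaw-153.57 z [ 0.001 -0.001 -1.   ] j [-0.58  0.4   0.    1.17  0.   -1.04] F [0.4 0.  0.2] w0.0575 g0.0
d [ 1.8  2.8 96.4] twist 0.7
knob wrist px [[198.57142857 157.85714286]
 [198.57142857 180.71428571]]
```

View pics/p3.png

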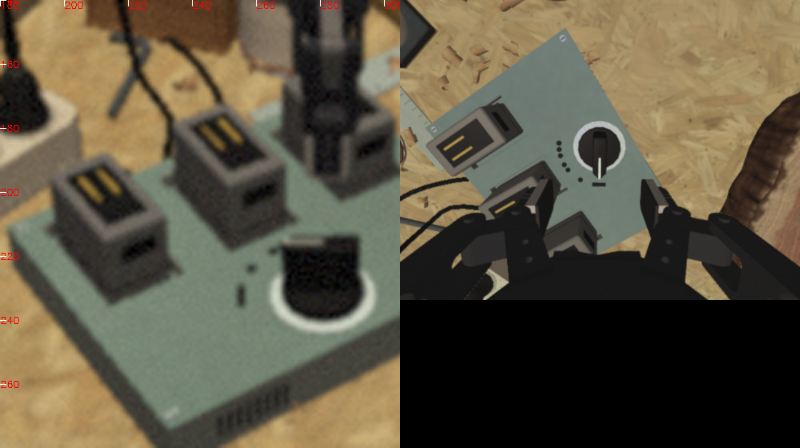

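Bay 2's pack sits level with its neighbours. The knob shows where predicted (nose at (600,180) in the view), still at off, so I descend on it.

carry_out(plan=[{"dx": 2,"dy": 2.5,"dz": 15,"twist": 0.7,"fingers": -0.3},{"dx": 2,"dy": 2.5,"dz": 45,"twist": 0.7,"fingers": -0.3},{"dx": 2,"dy": 2.5,"dz": 75,"twist": 0.7,"fingers": -0.3},{"dx": 2,"dy": 2.5,"dz": 90,"twist": 0.7,"fingers": -0.3},{"dx": 2,"dy": 2.5,"dz": 95,"twist": 0.7,"fingers": -0.3}])

```text
clock: 7.43
eef_pos: [0.4626, -0.3009, 0.0455]
tool_rot: [-0.22, 0.976, 0.002, -0.002]
ft_force: [0.0, 0.8, -0.5]
grip_width: 0.056
grasp_force: 0.0
```

carry_out(plan=[{"dx": 0,"dy": 0,"dz": 0,"twist": 0,"fingers": -0.2},{"dx": 0,"dy": 0,"dz": 0,"twist": 0,"fingers": 0.1},{"dx": 0,"dy": 0,"dz": 0,"twist": 0,"fingers": 0.3},{"dx": 0,"dy": 0,"dz": 0,"twist": 0,"fingers": 0.4},{"dx": 0,"dy": 0,"dz": 0,"twist": 0,"fingers": 0.4}])

```text
clock: 7.85
eef_pos: [0.4655, -0.3028, 0.0497]
tool_rot: [-0.22, 0.975, -0.001, 0.001]
ft_force: [0.8, 0.3, 0.6]
grip_width: 0.0254
grasp_force: 0.0
```

```bash
python3 go.py .4655 -.302 .048 205.7
```

```text
t7.85 pos [ 0.4655 -0.3028  0.0497] yaw-154.54 z [ 0.002 -0.001 -1.   ] j [-0.58  0.49 -0.13  0.95  0.   -1.02] F [0.8 0.3 0.6] w0.0254 g0.0
d [-0.3  0.7  1.7] twist -0.2
```

carry_out(plan=[{"dx": 0,"dy": 0.7,"dz": 1,"twist": 0,"fingers": 1},{"dx": 0,"dy": 0.7,"dz": 1,"twist": 0,"fingers": 1},{"dx": 0,"dy": 0.7,"dz": 1,"twist": 0,"fingers": 1},{"dx": 0,"dy": 0.7,"dz": 1,"twist": 0,"fingers": 1},{"dx": 0,"dy": 0.7,"dz": 1,"twist": 0,"fingers": 1}])

```text
clock: 8.27
eef_pos: [0.4651, -0.3021, 0.0485]
tool_rot: [-0.22, 0.975, -0.001, 0.001]
ft_force: [0.5, -0.1, 5.6]
grip_width: 0.013
grasp_force: 59.2
```

```bash
python3 go.py .4655 -.302 .048 148.4
```

```text
t8.27 pos [ 0.4651 -0.3021  0.0485] yaw-154.54 z [ 0.002 -0.001 -1.   ] j [-0.58  0.49 -0.14  0.94 -0.   -1.02] F [ 0.5 -0.1  5.6] w0.0130 g59.2
d [-0.4 -0.1  0.5] twist 57.1
```

carry_out(plan=[{"dx": 0,"dy": 0,"dz": -0.5,"twist": 6,"fingers": 1},{"dx": 0,"dy": 0,"dz": -0.5,"twist": 12,"fingers": 1},{"dx": 0,"dy": 0,"dz": -0.5,"twist": 18,"fingers": 1},{"dx": 0,"dy": 0,"dz": -0.5,"twist": 24,"fingers": 1},{"dx": 0,"dy": 0,"dz": -0.5,"twist": 30,"fingers": 1}])

```text
clock: 8.68
eef_pos: [0.465, -0.3017, 0.0485]
tool_rot: [0.042, 0.999, -0.0, 0.001]
ft_force: [0.3, 1.0, 3.5]
grip_width: 0.013
grasp_force: 59.1
```

carry_out(plan=[{"dx": 0,"dy": 0,"dz": 0,"twist": 6,"fingers": 1},{"dx": 0,"dy": 0,"dz": 0,"twist": 12,"fingers": 1},{"dx": 0,"dy": 0,"dz": 0,"twist": 18,"fingers": 1},{"dx": 0,"dy": 0,"dz": 0,"twist": 24,"fingers": 1},{"dx": 0,"dy": 0,"dz": 0,"twist": 27.3,"fingers": 1}])

```text
clock: 9.1
eef_pos: [0.4651, -0.3014, 0.0485]
tool_rot: [0.276, 0.961, 0.0, 0.001]
ft_force: [0.8, 0.9, 3.8]
grip_width: 0.013
grasp_force: 59.1
```

carry_out(plan=[{"dx": 0,"dy": 0,"dz": 0,"twist": 0,"fingers": 1},{"dx": 0,"dy": 0,"dz": 0,"twist": 0,"fingers": 1},{"dx": 0,"dy": 0,"dz": 0,"twist": 0,"fingers": 1},{"dx": 0,"dy": 0,"dz": 0,"twist": 0,"fingers": 1},{"dx": 0,"dy": 0,"dz": 0,"twist": 0,"fingers": 1}])

```text
clock: 9.52
eef_pos: [0.4651, -0.3014, 0.0485]
tool_rot: [0.273, 0.962, 0.0, 0.001]
ft_force: [0.6, 1.9, 5.4]
grip_width: 0.0132
grasp_force: 59.2
```

```bash
python3 go.py .4655 -.302 .048 148.4
```

```text
t9.52 pos [ 0.4651 -0.3014  0.0485] yaw148.28 z [ 0.002  0.    -1.   ] j [-0.58  0.49 -0.14  0.94  0.   -0.02] F [0.6 1.9 5.4] w0.0132 g59.2
d [-0.7 -0.3  0.5] twist -0.1
```

carry_out(plan=[{"dx": 0,"dy": 0,"dz": 0,"twist": 0,"fingers": -0.2},{"dx": 0,"dy": 0,"dz": 0,"twist": 0,"fingers": -0.2},{"dx": 0,"dy": 0,"dz": 0,"twist": 0,"fingers": -0.2},{"dx": 0,"dy": 0,"dz": 0,"twist": 0,"fingers": -0.2},{"dx": 0,"dy": 0,"dz": -15,"twist": 0,"fingers": -0.2}])

```text
clock: 9.93
eef_pos: [0.4619, -0.3002, 0.0598]
tool_rot: [0.274, 0.962, 0.001, -0.003]
ft_force: [0.2, 0.1, 0.1]
grip_width: 0.051
grasp_force: 0.0
```

carry_out(plan=[{"dx": 0,"dy": 0,"dz": -35,"twist": 0,"fingers": -0.2},{"dx": 0,"dy": 0,"dz": -70,"twist": 0,"fingers": -0.2},{"dx": 20,"dy": 0,"dz": -95,"twist": 0,"fingers": -0.2},{"dx": 60,"dy": 0,"dz": -100,"twist": 0,"fingers": -0.2},{"dx": 100,"dy": 0,"dz": -100,"twist": 0,"fingers": -0.2}])

```text
clock: 10.35
eef_pos: [0.3806, -0.2498, 0.165]
tool_rot: [0.274, 0.962, -0.001, 0.003]
ft_force: [0.1, 1.1, 0.1]
grip_width: 0.0513
grasp_force: 0.0
```

carry_out(plan=[{"dx": 20,"dy": 0,"dz": 0,"twist": 0,"fingers": -0.2},{"dx": 20,"dy": 0,"dz": 0,"twist": 0,"fingers": -0.2},{"dx": 20,"dy": 0,"dz": 0,"twist": 0,"fingers": -0.2},{"dx": 20,"dy": 0,"dz": 0,"twist": 0,"fingers": -0.2},{"dx": 20,"dy": 0,"dz": 0,"twist": 0,"fingers": -0.2}])

```text
clock: 10.77
eef_pos: [0.3635, -0.239, 0.1629]
tool_rot: [0.274, 0.962, -0.0, 0.001]
ft_force: [0.1, -0.3, -0.3]
grip_width: 0.0512
grasp_force: 0.0
```

Run:
```python
from fit import *
from go import state
from workcell import camera
state();a=camera("scene");b=camera("top")
crop(a,180,140,190,140,4,"a.png");crop(b,190,118,180,150,4,"b.png")
f=lambda n:cv2.resize(cv2.imread(n),(400,310))
cv2.imwrite("pics/p4.png",np.hstack([f("a.png"),f("b.png")]))
```

```text
t10.77 pos [ 0.3635 -0.239   0.1629] yaw148.17 z [ 0.001 -0.001 -1.   ] j [-0.58  0.16 -0.28  1.13 -0.   -0.03] F [ 0.1 -0.3 -0.3] w0.0512 g0.0
```

View pics/p4.png

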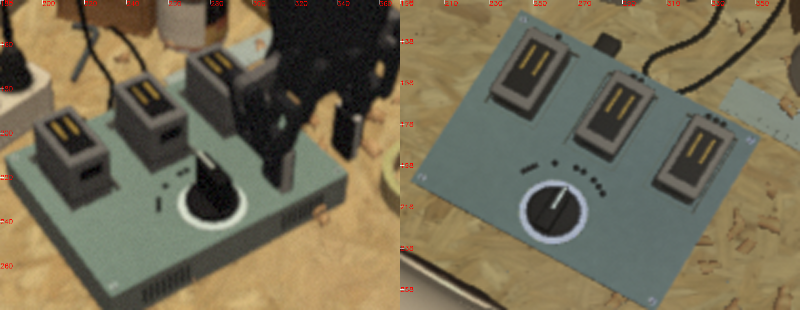

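All three packs sit level in line, and the pointer ((554,210) to (567,188)) is parallel to the bays and at the two pips. The gripper is clear.

```bash
python3 -c "
from workcell import job_done
print(job_done())"
```

```text
the job is handed in; nothing more can be done
None
```

The loose pack is in bay 2, down on the floor of the bay. The selector rests at the bay 2 mark, the other two packs are still in their bays, and I've handed the job in at about 11 s on the robot's clock. No verdict came back.

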